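Slide the firing block down the soldering lane

TASK

With the fingertips, push the firing block (the fire-brick in its steel tray, with the filigree laid out on it) round to the open mouth of the soldering lane and down between the two guide rails until its leading end rests gently against the end stop, long side along the lane. Neither the block nor the hand may touch either rail, and the block is only pushed, slowly: never pinched, lifted, tipped or flung. Leave everything else on the bench where it is, and take the hand away at the end.

Things in the scene. Friction and masses are not known exactly. Their poses are not given: they have to be found in the camera images.
- block: Firing block, loose: cream fire-brick in a dark steel tray, a plain box 96 mm long (its x), 64 wide (y), 48 high, sides flat and upright, a flat fan of silver wire on top (to 52 mm). 0.3 to 0.6 kg, slides with friction. Origin: centre of its underside. Starts before the lane's mouth, 75 to 110 mm to one side or the other of the lane's centre line, x within 0.3 rad of the lane's direction.
- guide: Steel U-shaped guide screwed to the bench. Origin: at bench level, middle of the lane's open mouth; x runs down the lane from the mouth to the end stop, y left, z up. The lane is 84 mm wide between the rails (10 mm free each side of the block) and 200 mm long; its floor is the bench, no step. Beyond the stop (x = 264 to 385 mm) stands a torch holder, up to 190 mm high.
- stop_face (a point): Middle of the face of the end stop, at bench level, 200 mm down the lane from the mouth. The stop is a fixed steel bar across the lane, 112 mm wide, 20 thick, 30 high. The block is home with its origin 48 mm (half its length) before this point.
- rail_left: Left guide rail, fixed: steel bar 200 mm long, 12 mm thick, 16 mm high, from the mouth to the end stop. Origin: at its mouth end, on its centre line, at bench level; x along the rail, towards the stop. It lies 48 mm to the left of the lane's centre line.
- rail_right: Right guide rail, the same, 48 mm to the right of the lane's centre line.
- jar: Round glass jar with a steel lid, loose, 58 mm across and 62 mm high; stands across the lane's centre line from the block, 75 to 110 mm from that line. Not to be moved. Origin: centre of its underside.
- hammer: Hammer lying on the bench on the robot's side of the lane, 220 mm long. Not to be moved.
- purse: Round silver filigree purse with an arched handle, 100 mm across, 118 mm high, far left. Not to be moved. Origin: centre of its underside.
- dish: Small white bowl, 90 mm across, 30 mm high, on the far side of the lane. Not to be moved. Origin: centre of its underside.
- panels: Small pile of thin metal panels, 100 by 60 by 12 mm, to the right. Not to be moved. Origin: centre of its underside.
- file_tray: Shallow blue tray of needle files, 100 by 180 by 30 mm, at the left. Not to be moved. Origin: centre of its underside.
- mallet_head: Wooden cylinder lying on its side, 54 mm across, 75 mm long, at the right. Not to be moved.

How it is judged:
By the outcome, as a careful person would: the job done as asked, in the order asked, and still so for the second after the job is handed in, with the robot touching nothing.
It also fails if it takes over 54 s, if anything falls off the work surface, if the arm or the gripper's body presses on something with over 40 N, if the wrist force passes 120 N, or if a joint passes its speed limit or range.

ROBOT

A 6-joint arm with a two-finger parallel gripper is mounted at the origin on the work surface. World frame = base frame: x ahead of the robot, y to its left, z up, the work surface at z = 0. Lengths are in m, angles in rad, forces in N, time in s.
With the tool pointing down it reaches from about 0.275 to 0.85 m from the base axis. Payload 19 kg.
Tool frame: the origin (TCP) lies midway between the tips of the shut fingers; the grasp point (between the pads) lies 19 mm behind it; z points along the fingers, y is the direction in which the jaws open and shut (so a half turn about z gives the same grasp; the last joint's range is limited). The gripper opens to 85 mm and grips with 20 to 120 N. Pads are 22 mm wide; open, the fingers measure 114 mm over their backs; the gripper's body (76 mm by 85 mm) begins 54 mm behind the grasp point. The pads swing forward as they close: fully open they stand 13 mm farther back than shut.
Start: joints at [1.032, 0.15, 1.437, -0, 1.554, -0.134], TCP at [0.226, 0.528, 0.231] pointing down, gripper open.
Joint ranges: [-2.8, 2.8], [-0.68, 2.1], [0.12, 2.68], [-1.39, 4.53], [0.16, 2.79], [-2.81, 2.81]. Speed limits (rad/s): [1.89, 1.89, 2.22, 3.01, 3.01, 3.01].

INTERFACE

Orientations are given as a unit quaternion [w, x, y, z].
In Python, from rig import ctrl gives the robot as it stands. The module is installed in compiled form; this text tells all that it offers.
- The arm moves only by the tool step_arm, never from a script. Its argument "rows" is a list of rows, each a list of 7 numbers: the shift along the tool's x, y, z in cm, then the turn, a rotation vector about the tool's x, y, z in degrees, then the finger opening in cm, from 0 to 8.54. In form: [[dx, dy, dz, ax, ay, az, claw], ...]. A call has 1 to 5 rows; each row shifts and turns the commanded pose from where the row before left it, along the tool's axes as they then stand; what a row does not reach is not made up. A row lasts 1/8 s, in which the tool goes at most 62.5 mm and 10.7 degrees, less where a joint would pass 70% of its speed; a pose out of reach is approached as far as the arm can. A call is refused whole if a number of a shift passes 6.25 or a number of a turn 10.7, either way. A call with a gripper value outside its range is refused whole. The fingers move at their own pace and stop on an object; the grip force is fixed at half the most. Time passes only in rows, so rows that do not move let the fingers close. It gives the time, the measured TCP pose, the force and the opening at its end, in the units of the state.
- ctrl.observe(): the state, without advancing time (a new reading comes with each control period).
- ctrl.get_image(name): name is "side" or "top"; returns a dict with "image" (400x640x3 uint8, blue, green, red), "fx", "fy", "cx", "cy" (pixels), "R" (3x3) and "t" (3): a world point X has camera coordinates R X + t. Camera axes: x right, y down, z forward; pixel columns grow to the right and rows downward; lengths in m; the calibration is good to about 2 mm. A picture is of the moment at which its call begins. There is no depth.
- ctrl.job_done(): hands the job in, once; it reports no verdict.
Trained networks look in the newest picture that a camera, given by its name, has taken for a name from the list of things; names that differ only in an ending like _2 or _b are one class to them, and where a whole thing is asked for, a point or a joint stands for the part that bears it (a point fixed in the world has none). Each returns a list of dicts, best first, with "conf" (0 to 1); they miss things now and then, are a little off and sometimes report something else, mostly with a low value. They report only what shows in the picture. A call takes as long as a camera call.
- ctrl.search_frame(camera, target): "xy" ([column, row] in pixels, amid what is visible of it).
- ctrl.spot_point(camera, target): "xy" ([column, row] in pixels: a listed point, or the origin of a listed thing).
The state is a dict: "time": time; "joints": joint angles; "dq": joint speeds; "joint_efforts": joint torques, N m; "position": TCP position; "tcp_rot": TCP orientation; "wrist_force": force on the tool from outside, world axes, zero at the start; "ft_torque": the same for the moment, N m; "finger_gap": opening from 0.0 (shut) to 1.0 (fully open).
Only numpy, scipy, OpenCV 4.12 (cv2) and the standard library are available. Lean on these libraries where they do the work, as an engineer would, in place of code of your own. Each camera call takes 0.05 s, during which the arm holds its last target. There are 200 camera calls.

## Working session

There is one attempt and no reset: what is moved stays moved. The work goes in short steps, Python scripts to look and compute and a tool call to move; the robot and the scene stay as the last step left them, time stands still between calls to the robot, and variables do not carry over. Pictures are saved under pics/ and viewed, on a budget of 10 in all, crops included, one or two more only if the job needs it, and the job is handed in when it is done.

Besides the shell and the picture viewer there is one more tool, called after "Request:" as name(argument=value, ...), one argument or row to a line, values as JSON. step_arm: Moves the arm, as the interface text tells. Its arguments: {"type":"object","properties":{"rows":{"type":"array","items":{"type":"array","items":{"type":"number"}}}},"required":["rows"]}

```bash
mkdir -p pics
cat > h.py <<'E'
import numpy as np, cv2
from rig import ctrl
def px2w(im,xy,z):
    R=np.array(im["R"]);t=np.array(im["t"])
    d=R.T@np.array([(xy[0]-im["cx"])/im["fx"],(xy[1]-im["cy"])/im["fy"],1]);c=-R.T@t
    return c+d*(z-c[2])/d[2]
def w2px(im,X):
    p=np.array(im["R"])@np.array(X)+np.array(im["t"]);return np.array([im["fx"]*p[0]/p[2]+im["cx"],im["fy"]*p[1]/p[2]+im["cy"]])
E
python3 - <<'E'
from h import *
for cam in("top","side"):
    im=ctrl.get_image(cam);cv2.imwrite(f"pics/{cam}0.png",im["image"])
    print(cam,im["fx"],-np.array(im["R"]).T@im["t"])
    for n in["block","guide","stop_face","rail_left","rail_right","jar","dish","purse","panels","file_tray"]:
        r=ctrl.spot_point(cam,n)[:2]
        print(n,[(round(d["conf"],2),np.round(d["xy"],1),px2w(im,d["xy"],0).round(3)) for d in r])
print(ctrl.observe())
E
```

```text
top 460.56312947175513 [0.47574735 0.06368726 1.3997945 ]
block [(0.91, array([360.9, 165.1]), array([ 0.664, -0.062,  0.   ])), (0.5, array([261.5, 273. ]), array([0.343, 0.247, 0.   ]))]
guide [(0.94, array([334.9, 198.7]), array([0.563, 0.02 , 0.   ]))]
stop_face [(0.56, array([265.7, 208.4]), array([0.538, 0.231, 0.   ]))]
rail_left [(0.67, array([337.7, 213.1]), array([0.519, 0.013, 0.   ])), (0.5, array([333.8, 197.1]), array([0.568, 0.023, 0.   ]))]
rail_right [(0.51, array([332.8, 178.8]), array([0.624, 0.025, 0.   ]))]
jar [(0.54, array([370., 221.]), array([ 0.493, -0.085,  0.   ]))]
dish [(0.83, array([262. , 146.3]), array([0.729, 0.239, 0.   ]))]
purse [(0.97, array([207. , 165.8]), array([0.672, 0.409, 0.   ]))]
panels [(0.82, array([484.5, 224.6]), array([ 0.474, -0.432,  0.   ])), (0.33, array([205.8, 167.7]), array([0.667, 0.412, 0.   ]))]
file_tray [(0.76, array([158.5, 229. ]), array([0.483, 0.557, 0.   ]))]
side 384.34902680156364 [ 0.1254566  -0.68526145  0.71719165]
block [(0.59, array([383.3, 221.6]), array([ 0.671, -0.056,  0.   ])), (0.45, array([311.1, 145.4
[... 856 characters left out ...]
ime': 1.1, 'joints': array([ 1.03200633e+00,  1.50464267e-01,  1.43740642e+00,  1.80363234e-05,
        1.55381572e+00, -1.33974162e-01]), 'dq': array([ 3.57034836e-05, -7.09457754e-04, -8.56231841e-04, -5.82454454e-04,
       -1.57641645e-04,  4.46406622e-04]), 'joint_efforts': array([-2.65315415e-03, -7.12766075e+01, -5.71064615e+01, -3.67601897e-04,
        1.23673039e-03, -7.26895280e-06]), 'position': array([0.22644212, 0.52849169, 0.23128373]), 'tcp_rot': array([-2.39843998e-05,  2.01028820e-01,  9.79585326e-01, -4.12735810e-05]), 'wrist_force': array([-0.37547586,  0.10346199, -0.078996  ]), 'ft_torque': array([-0.01001339,  0.00531261,  0.01706112]), 'finger_gap': 0.9993723379573306}
```

View pics/top0.png

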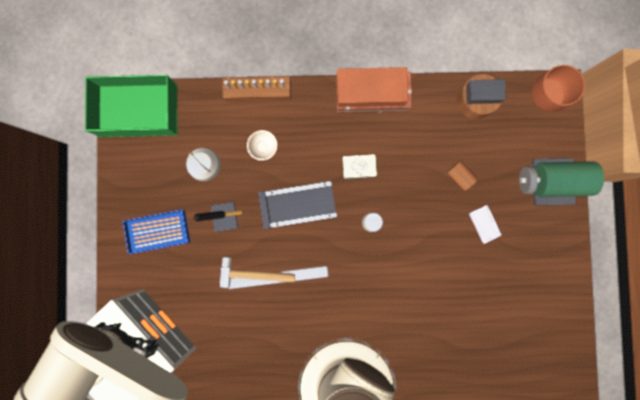

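View pics/side0.png

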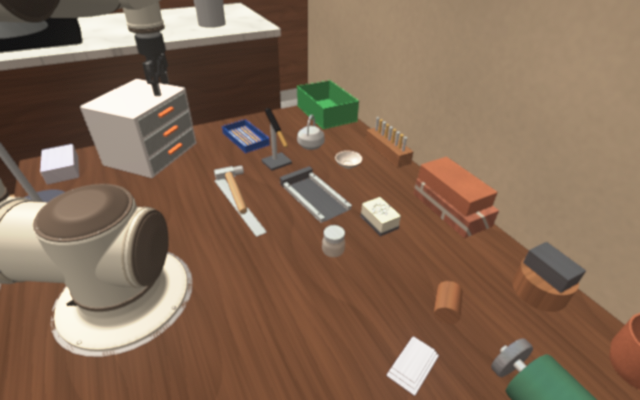

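Top view: the guide spans about (262,208) to (335,199) with its mouth on the right. The block is at (360,166), the jar at (372,222) and the hammer below. The lane runs along about +y. Next I'll fit the poses more precisely on enlarged crops.

```bash
cat >> h.py <<'E'
def box(c,th,l,w,z):
    ux=np.array([np.cos(th),np.sin(th)]);uy=np.array([-ux[1],ux[0]])
    return [np.r_[np.array(c[:2])+a*l/2*ux+b*w/2*uy,z] for a,b in((1,1),(1,-1),(-1,-1),(-1,1))]
def guidepolys(g,th):
    ux=np.array([np.cos(th),np.sin(th)]);uy=np.array([-ux[1],ux[0]]);P=[]
    for s in(1,-1):P.append(box(np.array(g)+.1*ux+s*.048*uy,th,.2,.012,.016))
    P.append(box(np.array(g)+.21*ux,th,.02,.112,.03));return P
def overlay(im,polys,x0,y0,w,h,s,fn):
    c=cv2.resize(im["image"][y0:y0+h,x0:x0+w],None,fx=s,fy=s,interpolation=cv2.INTER_CUBIC)
    for P,col in polys:
        q=np.array([(w2px(im,p)-[x0,y0]+.5)*s for p in P]);cv2.polylines(c,[q.round().astype(int)],True,col,1)
    cv2.imwrite(fn,c)
E
cat > fit.py <<'E'
from h import *
from scipy.optimize import minimize
def edges(im):
    g=cv2.GaussianBlur(cv2.cvtColor(im["image"],cv2.COLOR_BGR2GRAY).astype(np.float32),(0,0),.7)
    return cv2.Sobel(g,-1,1,0)/8,cv2.Sobel(g,-1,0,1)/8
def score(E,im,polys):
    s=0;n=0
    for P in polys:
        for a,b in zip(P,P[1:]+P[:1]):
            X=[a+(b-a)*f for f in np.linspace(.05,.95,25)]
            q=np.array([w2px(im,x) for x in X],np.float32);d=q[-1]-q[0];L=np.linalg.norm(d);nn=np.array([-d[1],d[0]])/L
            m=q.reshape(-1,1,2)
            gx=cv2.remap(E[0],m,None,1);gy=cv2.remap(E[1],m,None,1)
            s+=np.minimum(abs(gx*nn[0]+gy*nn[1]),25).mean()*L;n+=L
    return s/n
def fit(mk,p0,ims,span):
    Es=[edges(i) for i in ims];f=lambda p:-sum(score(E,i,mk(p)) for E,i in zip(Es,ims))
    rng=np.random.default_rng(0);best=None
    C=sorted([np.array(p0)]+[np.array(p0)+rng.uniform(-1,1,3)*span for _ in range(500)],key=f)[:6]
    R=[minimize(f,c,method="Nelder-Mead",options=dict(initial_simplex=[c]+[c+np.eye(3)[k]*np.array([.003,.003,.03])[k] for k in range(3)])) for c in C]
    R.sort(key=lambda r:r.fun);return [(r.x.round(4),round(r.fun,2)) for r in R[:3]]
E
python3 - <<'E'
from fit import *
T=ctrl.get_image("top");S=ctrl.get_image("side")
gm=lambda p:guidepolys(p[:2],p[2]); bm=lambda p:[box(p,p[2],.096,.064,.048)]
for ims in([T],[S],[T,S]):
    G=fit(gm,[.57,.03,1.69],ims,[.02,.02,.08]);B=fit(bm,[.66,-.057,1.69],ims,[.02,.02,.3]);print(len(ims),G,B)
g,b=G[0][0],B[0][0]
pol=[(P,(0,0,255)) for P in gm(g)]+[(P,(0,255,0)) for P in bm(b)]
overlay(T,pol,250,140,140,105,5,"pics/t1.png");overlay(S,pol,265,150,150,110,5,"pics/s1.png")
for n in("jar",):
  for c,im in(("top",T),("side",S)):print(c,[(d["conf"],px2w(im,d["xy"],0).round(3),px2w(im,d["xy"],.062).round(3)) for d in ctrl.spot_point(c,n)[:1]])
E
python3 -c "
import cv2,numpy as np
a=cv2.imread('pics/t1.png');b=cv2.imread('pics/s1.png')
a=cv2.resize(a,(400,300));"
```

```text
1 [(array([0.562 , 0.0262, 1.7059]), np.float64(-20.88)), (array([0.562 , 0.0262, 1.7061]), np.float64(-20.88)), (array([0.5619, 0.0263, 1.7057]), np.float64(-20.88))] [(array([ 0.6549, -0.0528,  1.5812]), np.float64(-25.0)), (array([ 0.6573, -0.0513,  1.6321]), np.float64(-25.0)), (array([ 0.657 , -0.0499,  1.5912]), np.float64(-25.0))]
1 [(array([0.562 , 0.0259, 1.7093]), np.float64(-20.58)), (array([0.5621, 0.0259, 1.7102]), np.float64(-20.57)), (array([0.562 , 0.026 , 1.7098]), np.float64(-20.57))] [(array([ 0.657 , -0.0524,  1.6059]), np.float64(-23.99)), (array([ 0.657 , -0.0523,  1.6076]), np.float64(-23.99)), (array([ 0.6569, -0.0525,  1.6075]), np.float64(-23.99))]
2 [(array([0.5619, 0.0262, 1.7081]), np.float64(-41.44)), (array([0.5619, 0.0262, 1.7074]), np.float64(-41.43)), (array([0.562 , 0.026 , 1.7072]), np.float64(-41.43))] [(array([ 0.6569, -0.0524,  1.6075]), np.float64(-48.99)), (array([ 0.6569, -0.0525,  1.6075]), np.float64(-48.99)), (array([ 0.6569, -0.0525,  1.6064]), np.float64(-48.99))]
top [(0.75, array([ 0.484, -0.093,  0.   ]), array([ 0.484, -0.087,  0.062]))]
side [(0.61, array([ 0.482, -0.093,  0.   ]), array([ 0.451, -0.144,  0.062]))]
```

View pics/t1.png

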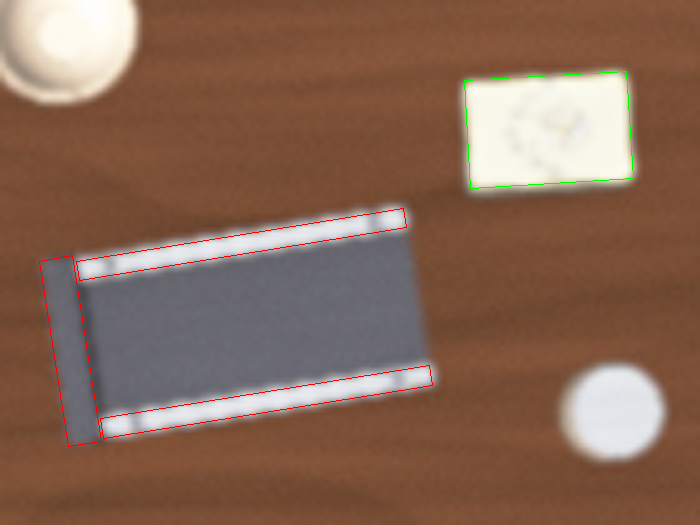

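View pics/s1.png

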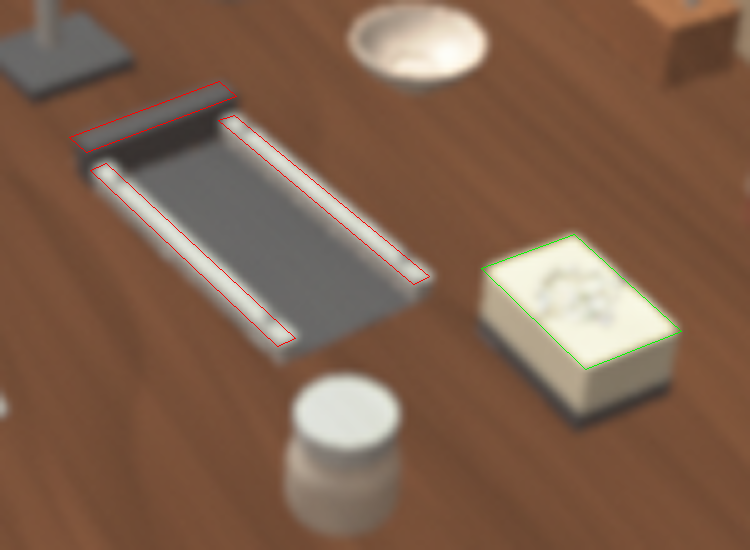

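```bash
cat >> h.py <<'E'
from scipy.spatial.transform import Rotation as Ro
G=np.array([.562,.026]);TH=1.7075;U=np.array([np.cos(TH),np.sin(TH)]);N=np.array([-U[1],U[0]])
def lane(a,l):return G+a*U+l*N
def inlane(p):d=np.array(p[:2])-G;return np.array([d@U,d@N])
def yawpose():
    o=ctrl.observe();q=o["tcp_rot"];R=Ro.from_quat(np.r_[q[1:],q[0]]).as_matrix()
    return np.array(o["position"]),R
def plan(goal,yaw,n):
    "rows (tool cm/deg) to bring TCP to goal, tool y to yaw; constant world step"
    p,R=yawpose();y0=np.arctan2(R[1,1],R[0,1]);dy=(yaw-y0+np.pi)%(2*np.pi)-np.pi
    print("t",round(ctrl.observe()["time"],2),"pos",p.round(4),"lane",inlane(p).round(4),"yawerr deg",np.degrees(dy).round(2),"tilt",R[:,2].round(3))
    k=max(1,int(np.ceil(abs(np.degrees(dy))/10.5)));st=(np.array(goal)-p)/n
    for i in range(n):
        y=y0+dy*min(i,k)/k
        M=np.column_stack([[-np.sin(y),np.cos(y),0],[np.cos(y),np.sin(y),0],[0,0,-1]])
        M[:,0]=[np.cos(y+np.pi/2),np.sin(y+np.pi/2),0]
        print((M.T@st*100).round(2), round(-np.degrees(dy)/k,2) if i<k else 0)
E
python3 -c "
from h import *
plan([*lane(-.0907,-.153),.231],TH,14)"
```

```text
t 1.3 pos [0.2265 0.5285 0.2313] lane [0.5435 0.2639] yawerr deg 31.03 tilt [-0. -0. -1.]
[-4.89 -2.35  0.  ] -10.34
[-4.39 -3.19  0.  ] -10.34
[-3.74 -3.92  0.  ] -10.34
[-2.98 -4.53  0.  ] 0
[-2.98 -4.53  0.  ] 0
[-2.98 -4.53  0.  ] 0
[-2.98 -4.53  0.  ] 0
[-2.98 -4.53  0.  ] 0
[-2.98 -4.53  0.  ] 0
[-2.98 -4.53  0.  ] 0
[-2.98 -4.53  0.  ] 0
[-2.98 -4.53  0.  ] 0
[-2.98 -4.53  0.  ] 0
[-2.98 -4.53  0.  ] 0
```

Request:
step_arm(
  rows=[
    [-4.9,-2.35,0,0,0,-10.3,5],
    [-4.4,-3.2,0,0,0,-10.3,5],
    [-3.7,-3.9,0,0,0,-10.4,5],
    [-3,-4.5,0,0,0,0,5],
    [-3,-4.5,0,0,0,0,5],
  ],
)

```text
time: 1.92
position: [0.3971, 0.3275, 0.2315]
tcp_rot: [0.0, -0.054, 0.999, 0.0]
wrist_force: [1.4, 0.8, 0.4]
finger_gap: 0.588
```

Request:
step_arm(
  rows=[
    [-3,-4.5,0,0,0,0,5],
    [-3,-4.5,0,0,0,0,5],
    [-3,-4.5,0,0,0,0,5],
    [-3,-4.5,0,0,0,0,5],
    [-3,-4.5,0,0,0,0,5],
  ],
)

```text
time: 2.55
position: [0.5703, 0.1196, 0.2315]
tcp_rot: [0.0, -0.053, 0.999, 0.0]
wrist_force: [0.8, 0.9, -0.7]
finger_gap: 0.583
```

Request:
step_arm(
  rows=[
    [-3,-4.5,0,0,0,0,5],
    [-3,-4.5,0,0,0,0,5],
    [-3,-4.5,0,0,0,0,5],
    [-2.8,-4.5,0,0,0,0,5],
    [0,0,0,0,0,0,5],
  ],
)

```text
time: 3.18
position: [0.707, -0.0483, 0.2296]
tcp_rot: [-0.001, -0.052, 0.999, -0.0]
wrist_force: [0.5, 0.0, -0.7]
finger_gap: 0.585
```

```bash
python3 -c "
from h import *
plan([*lane(-.0907,-.153),.02],TH,5);print(ctrl.observe()['finger_gap'],ctrl.observe()['wrist_force'])"
```

```text
t 3.17 pos [ 0.707  -0.0483  0.2296] lane [-0.0934 -0.1336] yawerr deg 1.89 tilt [-0.002 -0.    -1.   ]
[-0.39  0.07  4.19] -1.89
[-0.39  0.05  4.19] 0
[-0.39  0.05  4.19] 0
[-0.39  0.05  4.19] 0
[-0.39  0.05  4.19] 0
0.5845071954578656 [ 0.45133984  0.03365866 -0.65494089]
```

Request:
step_arm(
  rows=[
    [-1.0,0.1,1,0,0,-1.9,5],
    [-1.0,0.1,4,0,0,0,5],
    [0,0,5,0,0,0,5],
    [0,0,5,0,0,0,5],
    [0,0,4,0,0,0,5],
  ],
)

```text
time: 3.8
position: [0.7247, -0.039, 0.0389]
tcp_rot: [-0.001, -0.071, 0.997, 0.0]
wrist_force: [-0.8, 0.0, -0.5]
finger_gap: 0.583
```

```bash
python3 -c "
from h import *
plan([*lane(-.0907,-.153),.018],TH,1);print(ctrl.observe()['joints'].round(3))
"
```

```text
t 3.8 pos [ 0.7247 -0.039   0.0389] lane [-0.0866 -0.1523] yawerr deg -0.36 tilt [-0.001  0.    -1.   ]
[-0.07 -0.41  2.09] 0.36
[-0.16   0.573  1.266  0.     1.304 -1.874]
```

Request:
step_arm(
  rows=[
    [0,-0.4,2.1,0,0,0.3,5],
    [0.5,0,0,0,0,0,5],
    [0.5,0,0,0,0,0,5],
    [0.5,0,0,0,0,0,5],
    [0.4,0,0,0,0,0,5],
  ],
)

```text
time: 4.42
position: [0.7072, -0.0474, 0.0215]
tcp_rot: [0.001, -0.067, 0.998, -0.0]
wrist_force: [0.2, 1.3, -0.5]
finger_gap: 0.587
```

Request:
step_arm(
  rows=[
    [0.4,0,0,0,0,0,5],
    [0.4,0,0,0,0,0,5],
    [0.4,0,0,0,0,0,5],
    [0.4,0,0,0,0,0,5],
    [0.4,0,0,0,0,0,5],
  ],
)

```text
time: 5.05
position: [0.6874, -0.0501, 0.0206]
tcp_rot: [0.0, -0.067, 0.998, -0.0]
wrist_force: [5.4, 0.0, 4.1]
finger_gap: 0.59
```

```bash
cat > look.py <<'E'
import sys
from fit import *
T=ctrl.get_image("top");S=ctrl.get_image("side")
bm=lambda p:[box(p,p[2],.096,.064,.048)]
a,l=map(float,sys.argv[1:3]);c=lane(a,l)
for nm,ims in(("T",[T]),("S",[S]),("TS",[T,S])):
    B=fit(bm,[*c,TH],ims,[.02,.02,.15])[0];b=B[0]
    print(nm,B[1],"lane",(inlane(b)*1e3).round(1),"yaw deg",np.degrees(b[2]-TH).round(2))
pol=[(P,(0,255,0)) for P in bm(b)]
p,R=yawpose();print("tcp lane mm",(inlane(p)*1e3).round(1),"z",p[2].round(4),"t",ctrl.observe()["time"], "F",ctrl.observe()["wrist_force"].round(1))
plan([*lane(a,l),.018],TH,1)
if len(sys.argv)>3:
    overlay(T,pol,270,140,140,105,4,"pics/a.png");overlay(S,pol,285,150,140,105,4,"pics/b.png")
    v=cv2.vconcat([cv2.imread("pics/a.png"),cv2.imread("pics/b.png")]);cv2.imwrite(sys.argv[3],cv2.resize(v,None,fx=.71,fy=.71))
E
python3 look.py -.09 -.06 pics/l1.png
```

```text
T -19.85 lane [-93.6 -69. ] yaw deg -4.41
S -24.08 lane [-94.4 -70. ] yaw deg -0.46
TS -43.46 lane [-95.2 -69.4] yaw deg -1.67
tcp lane mm [ -92.5 -113.5] z 0.0204 t 5.15 F [1.4 0.2 1.2]
t 5.15 pos [ 0.687  -0.0502  0.0204] lane [-0.0925 -0.1135] yawerr deg 0.11 tilt [-0. -0. -1.]
[5.35 0.24 0.24] -0.11
```

View pics/l1.png

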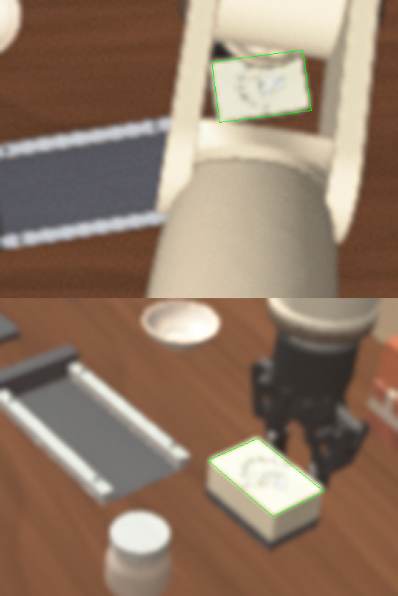

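The hand is touching the block's right long side and has aligned it to the lane direction. In the side view the jar and rails are clear. I'll keep pushing sideways.

Request:
step_arm(
  rows=[
    [0.45,0,0,0,0,0,5],
    [0.45,0,0,0,0,0,5],
    [0.45,0,0,0,0,0,5],
    [0.45,0,0,0,0,0,5],
    [0.45,0,0,0,0,0,5],
  ],
)

```text
time: 5.78
position: [0.6648, -0.053, 0.0204]
tcp_rot: [0.0, -0.067, 0.998, -0.0]
wrist_force: [4.7, 0.7, 3.6]
finger_gap: 0.588
```

Request:
step_arm(
  rows=[
    [0.45,0,0,0,0,0,5],
    [0.45,0,0,0,0,0,5],
    [0.45,0,0,0,0,0,5],
    [0.45,0,0,0,0,0,5],
    [0.45,0,0,0,0,0,5],
  ],
)

```text
time: 6.4
position: [0.6425, -0.056, 0.0204]
tcp_rot: [0.0, -0.067, 0.998, -0.0]
wrist_force: [5.1, 0.5, 3.8]
finger_gap: 0.586
```

Request:
step_arm(
  rows=[
    [0.45,0,0,0,0,0,5],
    [0.45,0,0,0,0,0,5],
    [0.4,0,0,0,0,0,5],
    [0.3,0,0,0,0,0,5],
    [0,0,0,0,0,0,5],
  ],
)

```text
time: 7.02
position: [0.6264, -0.0582, 0.0201]
tcp_rot: [-0.0, -0.067, 0.998, 0.0]
wrist_force: [1.2, 0.2, 0.9]
finger_gap: 0.588
```

```bash
python3 look.py -.095 -.005
```

```text
T -17.87 lane [-94.2  -5.2] yaw deg -1.89
S -23.67 lane [-93.6  -8.9] yaw deg -0.25
TS -41.07 lane [-95.   -7.9] yaw deg 0.34
tcp lane mm [-92.1 -52.3] z 0.0199 t 7.125 F [ 0.6 -0.2 -0.1]
t 7.12 pos [ 0.6264 -0.0581  0.0199] lane [-0.0921 -0.0523] yawerr deg 0.11 tilt [-0.001  0.    -1.   ]
[ 4.73 -0.3   0.19] -0.11
```

Request:
step_arm(
  rows=[
    [0.4,0,0,0,0,0,5],
    [0.3,0,0,0,0,0,5],
    [0.1,0,0,0,0,0,5],
    [-0.5,0,0,0,0,0,5],
    [-2,0,0,0,0,0,5],
  ],
)

```text
time: 7.75
position: [0.6438, -0.0559, 0.0205]
tcp_rot: [-0.0, -0.067, 0.998, -0.0]
wrist_force: [-0.1, -0.5, 1.0]
finger_gap: 0.585
```

Request:
step_arm(
  rows=[
    [-3,0,-3,0,0,0,3],
    [-1,0,-5,0,0,0,3],
    [0,0,-5,0,0,0,3],
    [0,0,-1,0,0,10.5,3],
    [0,0,0,0,0,10.5,3],
  ],
)

```text
time: 8.38
position: [0.684, -0.0505, 0.1618]
tcp_rot: [0.001, 0.119, 0.993, -0.0]
wrist_force: [-0.0, 0.6, -0.7]
finger_gap: 0.352
```

```bash
python3 look.py -.095 0 pics/l2.png; python3 -c "
from h import *
plan([*lane(-.19,0),.16],TH-np.pi/2,9);print(ctrl.observe()['joints'].round(3))"
```

```text
T -14.48 lane [-94.1  -3.9] yaw deg 0.81
S -23.92 lane [-95.1  -1. ] yaw deg 0.21
TS -38.21 lane [-95.   -1.4] yaw deg -0.43
tcp lane mm [ -92.3 -110. ] z 0.1604 t 8.475 F [ 0.3  0.1 -0.7]
t 8.47 pos [ 0.6835 -0.0504  0.1604] lane [-0.0923 -0.11  ] yawerr deg 21.28 tilt [-0. -0. -1.]
[10.15 -4.25 14.24] -7.09
t 8.47 pos [ 0.6835 -0.0504  0.1604] lane [-0.0923 -0.11  ] yawerr deg -68.72 tilt [-0. -0. -1.]
[ 0.74 -1.46  0.  ] 9.82
[ 0.49 -1.56  0.  ] 9.82
[ 0.21 -1.62  0.  ] 9.82
[-0.07 -1.63  0.  ] 9.82
[-0.34 -1.6   0.  ] 9.82
[-0.61 -1.52  0.  ] 9.82
[-0.86 -1.39  0.  ] 9.82
[-1.09 -1.22  0.  ] 0
[-1.09 -1.22  0.  ] 0
[-0.186  0.409  1.253 -0.     1.479 -1.522]
```

View pics/l2.png

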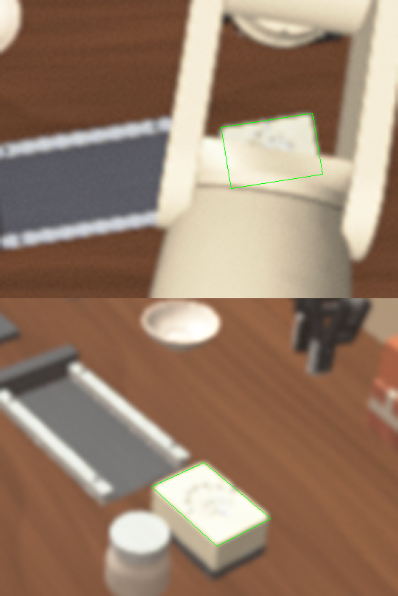

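The block now sits on the lane's centre line (lane −95, −1 mm, yaw about 0°) with the jar clear. I'll swing the hand behind it.

Request:
step_arm(
  rows=[
    [0.7,-1.5,0,0,0,9.8,3],
    [0.5,-1.6,0,0,0,9.8,3],
    [0.2,-1.6,0,0,0,9.8,3],
    [0,-1.6,0,0,0,9.8,3],
    [-0.3,-1.6,0,0,0,9.8,3],
  ],
)

```text
time: 9.1
position: [0.6298, -0.1128, 0.16]
tcp_rot: [-0.0, 0.517, 0.856, -0.0]
wrist_force: [0.5, -0.1, -0.2]
finger_gap: 0.348
```

Request:
step_arm(
  rows=[
    [-0.6,-1.5,0,0,0,9.8,3],
    [-0.9,-1.4,0,0,0,9.8,3],
    [-1.1,-1.2,0,0,0,0,3],
    [-1.1,-1.2,0,0,0,0,3],
    [0,0,0,0,0,0,3],
  ],
)

```text
time: 9.72
position: [0.5879, -0.1637, 0.1604]
tcp_rot: [0.0, 0.654, 0.756, -0.0]
wrist_force: [-0.1, 0.2, -0.5]
finger_gap: 0.351
```

```bash
python3 -c "
from h import *
plan([*lane(-.182,-.001),.018],TH-np.pi/2,4)"; python3 look.py -.095 0
```

```text
t 9.72 pos [ 0.5879 -0.1637  0.1604] lane [-0.1914  0.0002] yawerr deg -0.42 tilt [-0. -0. -1.]
[0.24 0.03 3.56] 0.42
[0.24 0.03 3.56] 0
[0.24 0.03 3.56] 0
[0.24 0.03 3.56] 0
T -25.0 lane [-92.5  -2.8] yaw deg 0.6
S -23.59 lane [-94.7  -0.8] yaw deg 0.41
TS -48.49 lane [-94.4  -0.9] yaw deg 0.52
tcp lane mm [-190.7   -0.6] z 0.1604 t 9.825 F [-0.2 -0.4 -0.4]
t 9.82 pos [ 0.5886 -0.1628  0.1604] lane [-0.1907 -0.0006] yawerr deg 89.61 tilt [ 0.  0. -1.]
[ 9.57  0.   14.24] -9.96
```

Request:
step_arm(
  rows=[
    [0,0,4,0,0,0.4,3],
    [0,0,4,0,0,0,3],
    [0,0,4,0,0,0,3],
    [0.5,0,1.8,0,0,0,3],
    [0.5,0,0,0,0,0,3],
  ],
)

```text
time: 10.45
position: [0.5869, -0.1522, 0.0218]
tcp_rot: [-0.001, 0.658, 0.753, -0.0]
wrist_force: [0.1, 0.7, 0.8]
finger_gap: 0.351
```

Request:
step_arm(
  rows=[
    [0.5,0,0,0,0,0,3],
    [0.5,0,0,0,0,0,3],
    [0.5,0,0,0,0,0,3],
    [0.5,0,0,0,0,0,3],
    [0.5,0,0,0,0,0,3],
  ],
)

```text
time: 11.08
position: [0.5838, -0.1278, 0.0225]
tcp_rot: [0.0, 0.658, 0.753, -0.0]
wrist_force: [-0.5, 0.1, 0.4]
finger_gap: 0.35
```

Request:
step_arm(
  rows=[
    [0.4,0,0,0,0,0,3],
    [0.4,0,0,0,0,0,3],
    [0.4,0,0,0,0,0,3],
    [0.4,0,0,0,0,0,3],
    [0,0,0,0,0,0,3],
  ],
)

```text
time: 11.7
position: [0.5816, -0.1119, 0.0223]
tcp_rot: [-0.0, 0.658, 0.753, 0.0]
wrist_force: [-0.4, 0.4, -0.1]
finger_gap: 0.351
```

```bash
sed -i 's/,TH,1)$/,TH-np.pi\/2,1)/' look.py; python3 look.py -.08 0
```

```text
T -16.21 lane [-76.2  -0.3] yaw deg -2.25
S -14.69 lane [-74.3  -3.7] yaw deg 10.22
TS -30.29 lane [-77.2  -1.7] yaw deg 3.24
tcp lane mm [-139.4   -0.6] z 0.0223 t 11.8 F [-0.5 -0.1 -0. ]
t 11.8 pos [ 0.5816 -0.1121  0.0223] lane [-0.1394 -0.0006] yawerr deg 0.11 tilt [-0.  0. -1.]
[ 5.94 -0.07  0.43] -0.11
```

```bash
python3 look.py -.08 0 pics/l3.png
```

```text
T -16.22 lane [-76.2  -0.4] yaw deg -2.32
S -14.71 lane [-74.7  -3.6] yaw deg 10.25
TS -30.27 lane [-77.2  -1.6] yaw deg 3.33
tcp lane mm [-139.6   -0.6] z 0.0223 t 11.9 F [-0.7 -0.2 -0.6]
t 11.9 pos [ 0.5816 -0.1122  0.0223] lane [-0.1396 -0.0006] yawerr deg 0.11 tilt [-0.  0. -1.]
[ 5.96 -0.07  0.43] -0.11
```

View pics/l3.png

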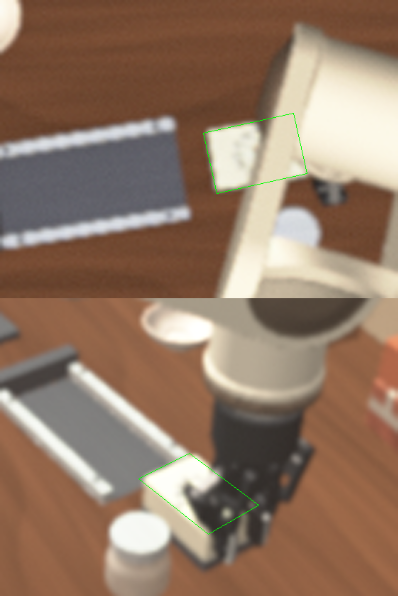

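The hand hides the block's rear half, which spoils the box fit, so I'll fit only the front edge and the front part of the sides.

```bash
cat > look2.py <<'E'
import sys,fit
from fit import *
T=ctrl.get_image("top");S=ctrl.get_image("side")
p,R=yawpose();tl=inlane(p);off=.0605
f=float(sys.argv[1])  # visible fraction of length from the front
def mk(q):
    P=box(q,q[2],.096,.064,.048) # front-left, front-right, rear-right, rear-left
    A=P[0]+(P[3]-P[0])*f;B=P[1]+(P[2]-P[1])*f
    return [[A,P[0]],[P[0],P[1]],[P[1],B]]
c=lane(tl[0]+off,float(sys.argv[2])/1e3)
for nm,ims in(("T",[T]),("S",[S]),("TS",[T,S])):
    B=fit.fit(mk,[*c,TH],ims,[.01,.01,.08])[0];b=B[0]
    print(nm,B[1],"lane",(inlane(b)*1e3).round(1),"yaw",np.degrees(b[2]-TH).round(2))
o=ctrl.observe();print("tcp lane mm",(tl*1e3).round(1),"z",p[2].round(4),"t",o["time"],"F",o["wrist_force"].round(1),"yawerr",np.degrees(np.arctan2(R[1,1],R[0,1])-TH+np.pi/2).round(2))
if len(sys.argv)>3:
    pol=[(x,(0,255,0)) for x in mk(b)]
    overlay(T,pol,250,140,140,105,4,"pics/a.png");overlay(S,pol,265,150,140,105,4,"pics/b.png")
    v=cv2.vconcat([cv2.imread("pics/a.png"),cv2.imread("pics/b.png")]);cv2.imwrite(sys.argv[3],cv2.resize(v,None,fx=.71,fy=.71))
E
python3 look2.py .4 0;python3 look2.py .3 0
```

```text
Traceback (most recent call last):
  File "look2.py", line 12, in <module>
    B=fit.fit(mk,[*c,TH],ims,[.01,.01,.08])[0];b=B[0]
      ^^^^^^^
AttributeError: 'function' object has no attribute 'fit'
Traceback (most recent call last):
  File "look2.py", line 12, in <module>
    B=fit.fit(mk,[*c,TH],ims,[.01,.01,.08])[0];b=B[0]
      ^^^^^^^
AttributeError: 'function' object has no attribute 'fit'
```

```bash
sed -i 's/fit\.fit(/fit(/;s/import sys,fit/import sys/' look2.py
python3 look2.py .4 0;python3 look2.py .3 0
```

```text
T -24.92 lane [-78.4   0.2] yaw -4.18
S -22.38 lane [-81.5  -0.5] yaw 0.36
TS -47.0 lane [-79.8   0.9] yaw -3.8
tcp lane mm [-139.7   -0.6] z 0.0223 t 12.2 F [0.1 0.  0.1] yawerr -0.11
T -25.0 lane [-79.2  -1.3] yaw -0.4
S -22.52 lane [-81.5  -0.2] yaw 0.4
TS -47.52 lane [-81.7   0. ] yaw -0.14
tcp lane mm [-139.7   -0.6] z 0.0224 t 12.3 F [0.8 0.3 0.1] yawerr -0.11
```

Request:
step_arm(
  rows=[
    [0.5,0,0,0,0,0,3],
    [0.5,0,0,0,0,0,3],
    [0.5,0,0,0,0,0,3],
    [0.5,0,0,0,0,0,3],
    [0.5,0,0,0,0,0,3],
  ],
)

```text
time: 12.92
position: [0.5782, -0.0871, 0.0224]
tcp_rot: [0.0, 0.658, 0.753, -0.0]
wrist_force: [0.3, -3.4, -1.2]
finger_gap: 0.353
```

```bash
python3 look2.py .3 0; python3 look2.py .4 0 pics/l4.png
```

```text
T -25.0 lane [-55.9  -0.8] yaw -1.07
S -21.99 lane [-55.9  -1.4] yaw 1.52
TS -46.96 lane [-55.6  -1.3] yaw 1.28
tcp lane mm [-114.    -0.7] z 0.0223 t 13.025 F [-0.1 -0.2  0.2] yawerr -0.09
T -24.48 lane [-52.8   0.2] yaw -3.46
S -21.88 lane [-55.3  -1.4] yaw 1.7
TS -46.04 lane [-54.    0.4] yaw -3.11
tcp lane mm [-114.4   -0.7] z 0.0223 t 13.125 F [-0.   0.3  0.4] yawerr -0.09
```

View pics/l4.png

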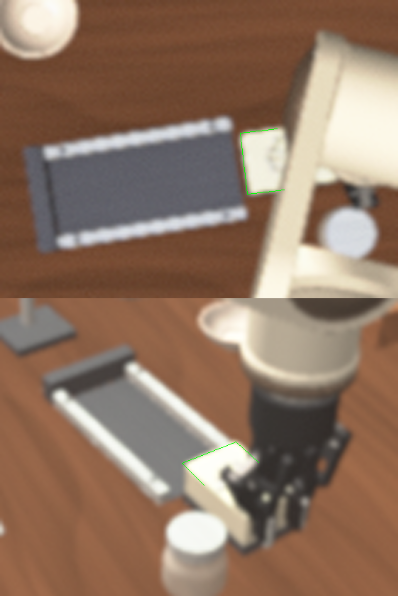

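The block is centred and straight just short of the mouth, and the jar is clear. I'll push on.

Request:
step_arm(
  rows=[
    [0.5,0,0,0,0,0,3],
    [0.5,0,0,0,0,0,3],
    [0.5,0,0,0,0,0,3],
    [0.5,0,0,0,0,0,3],
    [0.5,0,0,0,0,0,3],
  ],
)

```text
time: 13.75
position: [0.5749, -0.0623, 0.0224]
tcp_rot: [0.0, 0.658, 0.753, -0.0]
wrist_force: [0.8, -2.4, 0.1]
finger_gap: 0.355
```

Request:
step_arm(
  rows=[
    [0.5,0,0,0,0,0,3],
    [0.5,0,0,0,0,0,3],
    [0.5,0,0,0,0,0,3],
    [0.5,0,0,0,0,0,3],
    [0.5,0,0,0,0,0,3],
  ],
)

```text
time: 14.38
position: [0.5715, -0.0376, 0.0224]
tcp_rot: [0.0, 0.658, 0.753, -0.0]
wrist_force: [-0.1, -3.7, 0.3]
finger_gap: 0.352
```

```bash
python3 look2.py .3 0; python3 look2.py .4 0
```

```text
T -24.58 lane [-5.7  3. ] yaw -5.9
S -21.71 lane [-4.8 -0.3] yaw -1.52
TS -46.05 lane [-5.1  1.2] yaw -3.27
tcp lane mm [-64.   -0.8] z 0.0223 t 14.475 F [ 0.5  0.8 -0.9] yawerr -0.09
T -22.39 lane [-3.5  1.5] yaw -3.58
S -21.22 lane [-3.9 -2.6] yaw 4.35
TS -43.33 lane [-3.3  0.3] yaw -0.7
tcp lane mm [-64.3  -0.7] z 0.0223 t 14.575 F [ 0.4  0.2 -0.2] yawerr -0.1
```

```bash
cat > pv.py <<'E'
import sys
from h import *
p,R=yawpose();tl=inlane(p);c=lane(tl[0]+.059,tl[1])
pol=[(box(c,TH,.096,.064,.048),(0,255,0))]+[(P,(0,0,255)) for P in guidepolys(G,TH)]
x,y,u,v=map(int,sys.argv[2:6])
overlay(ctrl.get_image("top"),pol,x,y,80,60,6,"pics/a.png");overlay(ctrl.get_image("side"),pol,u,v,80,60,6,"pics/b.png")
cv2.imwrite(sys.argv[1],cv2.resize(cv2.vconcat([cv2.imread("pics/a.png"),cv2.imread("pics/b.png")]),None,fx=.83,fy=.83))
E
python3 pv.py pics/l5.png 280 165 300 180
```

```text
(no output)
```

View pics/l5.png

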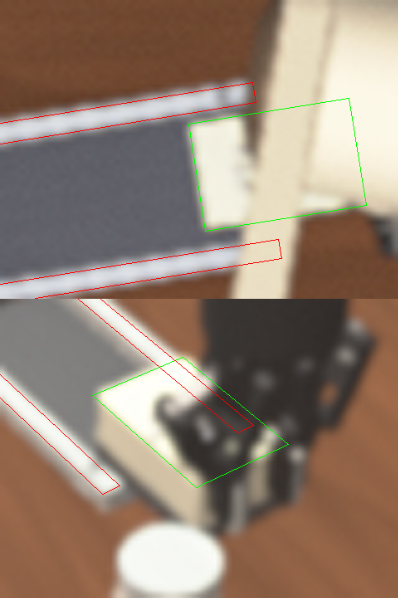

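The block matches the predicted pose (centred, straight) with its front inside the mouth.

Request:
step_arm(
  rows=[
    [0.5,0,0,0,0,0,3],
    [0.5,0,0,0,0,0,3],
    [0.5,0,0,0,0,0,3],
    [0.5,0,0,0,0,0,3],
    [0.5,0,0,0,0,0,3],
  ],
)

```text
time: 15.3
position: [0.5681, -0.0128, 0.0223]
tcp_rot: [-0.0, 0.658, 0.753, -0.0]
wrist_force: [0.3, -2.4, -1.1]
finger_gap: 0.35
```

Request:
step_arm(
  rows=[
    [0.5,0,0,0,0,0,3],
    [0.5,0,0,0,0,0,3],
    [0.5,0,0,0,0,0,3],
    [0.5,0,0,0,0,0,3],
    [0.5,0,0,0,0,0,3],
  ],
)

```text
time: 15.92
position: [0.5648, 0.0119, 0.0223]
tcp_rot: [-0.0, 0.658, 0.753, -0.0]
wrist_force: [1.2, -2.2, -1.7]
finger_gap: 0.349
```

Request:
step_arm(
  rows=[
    [0.5,0,0,0,0,0,3],
    [0.5,0,0,0,0,0,3],
    [0.5,0,0,0,0,0,3],
    [0.4,0,0,0,0,0,3],
    [0,0,0,0,0,0,3],
  ],
)

```text
time: 16.55
position: [0.5623, 0.0308, 0.0224]
tcp_rot: [-0.0, 0.658, 0.753, 0.0]
wrist_force: [0.6, -0.6, 0.5]
finger_gap: 0.354
```

```bash
python3 look2.py .3 0; python3 pv.py pics/l6.png 255 170 280 160
```

```text
T -19.15 lane [65.8  0.1] yaw -0.99
S -21.56 lane [64.6 -2.7] yaw 3.27
TS -40.52 lane [65.1 -0.5] yaw -0.29
tcp lane mm [ 4.5 -0.9] z 0.0224 t 16.65 F [ 0.3 -0.6  0.9] yawerr -0.1
```

View pics/l6.png

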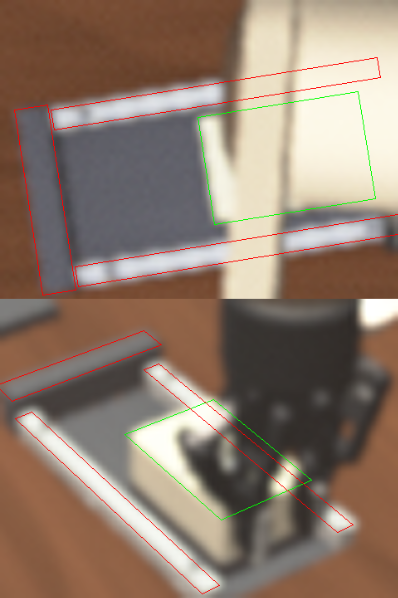

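Still centred and straight, with about 88 mm to go.

Request:
step_arm(
  rows=[
    [0.5,0,0,0,0,0,3],
    [0.5,0,0,0,0,0,3],
    [0.5,0,0,0,0,0,3],
    [0.5,0,0,0,0,0,3],
    [0.5,0,0,0,0,0,3],
  ],
)

```text
time: 17.38
position: [0.5589, 0.0555, 0.0224]
tcp_rot: [0.0, 0.658, 0.753, -0.0]
wrist_force: [1.0, -3.0, 0.7]
finger_gap: 0.352
```

Request:
step_arm(
  rows=[
    [0.5,0,0,0,0,0,3],
    [0.5,0,0,0,0,0,3],
    [0.5,0,0,0,0,0,3],
    [0.5,0,0,0,0,0,3],
    [0.5,0,0,0,0,0,3],
  ],
)

```text
time: 18.0
position: [0.5555, 0.0803, 0.0224]
tcp_rot: [0.0, 0.658, 0.753, -0.0]
wrist_force: [0.1, -4.5, 1.7]
finger_gap: 0.349
```

Request:
step_arm(
  rows=[
    [0.5,0,0,0,0,0,3],
    [0.5,0,0,0,0,0,3],
    [0.5,0,0,0,0,0,3],
    [0.5,0,0,0,0,0,3],
    [0.3,0,0,0,0,0,3],
  ],
)

```text
time: 18.62
position: [0.5525, 0.1031, 0.0224]
tcp_rot: [0.0, 0.658, 0.753, -0.0]
wrist_force: [0.5, -6.3, 2.7]
finger_gap: 0.351
```

```bash
python3 look2.py .3 0; python3 pv.py pics/l7.png 245 170 265 150
```

```text
T -14.27 lane [142.4  -1. ] yaw 2.89
S -22.82 lane [136.6   3.9] yaw -4.15
TS -36.05 lane [141.3  -0.9] yaw 1.01
tcp lane mm [77.9 -0.9] z 0.0223 t 18.725 F [-0.2 -0.4 -0.1] yawerr -0.09
```

View pics/l7.png

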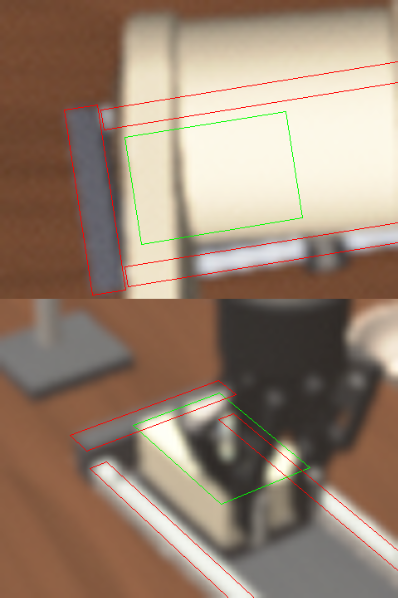

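Request:
step_arm(
  rows=[
    [0.25,0,0,0,0,0,3],
    [0.25,0,0,0,0,0,3],
    [0.2,0,0,0,0,0,3],
    [0.2,0,0,0,0,0,3],
    [0.1,0,0,0,0,0,3],
  ],
)

```text
time: 19.45
position: [0.5511, 0.1128, 0.0223]
tcp_rot: [0.0, 0.658, 0.753, -0.0]
wrist_force: [0.1, -2.1, -1.3]
finger_gap: 0.348
```

Request:
step_arm(
  rows=[
    [0.1,0,0,0,0,0,3],
    [0.1,0,0,0,0,0,3],
  ],
)

```text
time: 19.7
position: [0.5509, 0.1147, 0.0223]
tcp_rot: [0.0, 0.658, 0.753, -0.0]
wrist_force: [0.4, -2.5, -1.7]
finger_gap: 0.353
```

Request:
step_arm(
  rows=[
    [0.1,0,0,0,0,0,3],
    [0.1,0,0,0,0,0,3],
  ],
)

```text
time: 19.95
position: [0.5506, 0.1167, 0.0223]
tcp_rot: [-0.0, 0.658, 0.753, -0.0]
wrist_force: [0.8, -1.8, -1.4]
finger_gap: 0.353
```

Request:
step_arm(
  rows=[
    [0.1,0,0,0,0,0,3],
  ],
)

```text
time: 20.08
position: [0.5505, 0.1177, 0.0223]
tcp_rot: [0.0, 0.658, 0.753, -0.0]
wrist_force: [0.4, -1.1, -1.1]
finger_gap: 0.352
```

Request:
step_arm(
  rows=[
    [0.1,0,0,0,0,0,3],
  ],
)

```text
time: 20.2
position: [0.5504, 0.1186, 0.0224]
tcp_rot: [0.0, 0.658, 0.753, -0.0]
wrist_force: [2.4, -9.6, -0.0]
finger_gap: 0.348
```

Request:
step_arm(
  rows=[
    [0.1,0,0,0,0,0,3],
  ],
)

```text
time: 20.32
position: [0.5506, 0.1186, 0.0225]
tcp_rot: [0.001, 0.658, 0.753, -0.001]
wrist_force: [2.8, -18.3, 0.2]
finger_gap: 0.349
```

The stop is felt: force rises to 18 N and motion halts. I'll back off straight and lift away.

Request:
step_arm(
  rows=[
    [-0.2,0,0,0,0,0,3],
    [-0.8,0,0,0,0,0,3],
    [-2,0,0,0,0,0,3],
    [-3,0,-1,0,0,0,3],
    [-4,0,-5,0,0,0,3],
  ],
)

```text
time: 20.95
position: [0.562, 0.0199, 0.0795]
tcp_rot: [-0.002, 0.658, 0.753, -0.001]
wrist_force: [0.9, -1.4, 0.8]
finger_gap: 0.348
```

Request:
step_arm(
  rows=[
    [-5,0,-5,0,0,0,3],
    [-5,0,-5,0,0,0,3],
    [-5,0,-2,0,0,0,3],
    [-5,0,0,0,0,0,3],
    [-5,0,0,0,0,0,3],
  ],
)

```text
time: 21.58
position: [0.5951, -0.2177, 0.1899]
tcp_rot: [0.0, 0.658, 0.753, 0.0]
wrist_force: [0.8, -0.4, 0.3]
finger_gap: 0.354
```

```bash
python3 look.py .15 0
python3 - <<'E'
from h import *
T=ctrl.get_image("top");S=ctrl.get_image("side")
pol=[(box(lane(.152,-.001),TH,.096,.064,.048),(0,255,0))]+[(P,(0,0,255)) for P in guidepolys(G,TH)]
overlay(T,pol,245,150,140,100,4,"pics/a.png");overlay(S,pol,255,150,140,120,4,"pics/b.png")
cv2.imwrite("pics/l8.png",cv2.resize(cv2.vconcat([cv2.imread("pics/a.png"),cv2.imread("pics/b.png")]),None,fx=.68,fy=.68))
for c,im in(("top",T),("side",S)):
  for n in("jar","block"):print(c,n,[(d["conf"],px2w(im,d["xy"],0).round(3)) for d in ctrl.spot_point(c,n)[:1]])
E
```

```text
T -25.0 lane [151.9  -0.9] yaw deg -0.93
S -23.73 lane [152.6  -1.4] yaw deg -0.38
TS -48.72 lane [152.7  -1.3] yaw deg -0.4
tcp lane mm [-248.5    1. ] z 0.1889 t 21.675 F [ 0.3 -0.6 -0.1]
t 21.68 pos [ 0.5949 -0.2203  0.1889] lane [-0.2485  0.001 ] yawerr deg 0.35 tilt [-0.001 -0.001 -1.   ]
[39.85 -0.15 17.09] -0.35
top jar [(0.66, array([ 0.489, -0.082,  0.   ]))]
top block [(0.59, array([0.549, 0.17 , 0.   ]))]
side jar [(0.95, array([ 0.486, -0.093,  0.   ]))]
side block [(0.94, array([0.547, 0.174, 0.   ]))]
```

View pics/l8.png

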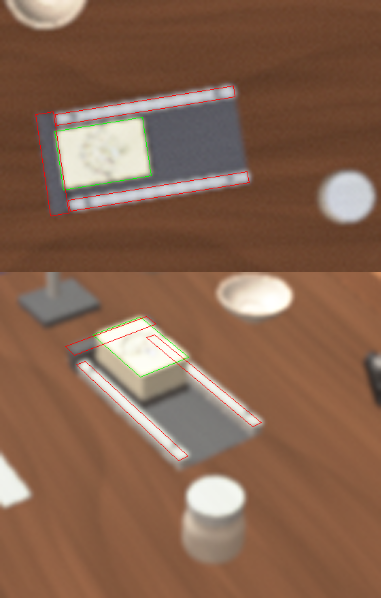

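The block is home against the stop, centred between the rails, the jar hasn't moved and the hand is clear. Handing in.

Request:
step_arm(
  rows=[
    [0,0,0,0,0,0,3],
    [0,0,0,0,0,0,3],
  ],
)

```text
time: 22.22
position: [0.5956, -0.2143, 0.1897]
tcp_rot: [0.0, 0.658, 0.753, -0.0]
wrist_force: [-0.3, -0.5, -0.2]
finger_gap: 0.348
```

```bash
python3 -c "
from rig import ctrl
print(ctrl.job_done())"
```

```text
the job is handed in; nothing more can be done
None
```

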